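Nudge a cleat home over the pins of a tacking jig

ROBOT

A 6-joint arm with a two-finger parallel gripper is mounted at the origin on the work surface. World frame = base frame: x ahead of the robot, y to its left, z up, the work surface at z = 0. Lengths are in mm, angles in rad, forces in N, time in s.
With the tool pointing down it reaches from about 275 to 1000 mm from the base axis. Payload 8.4 kg.
Tool frame: the origin (TCP) lies on the mounting face of the last link; the fingertips stand 173 mm ahead of it and the grasp point (between the pads) lies 155 mm ahead of it; z points along the fingers, y is the direction in which the jaws open and shut (so a half turn about z gives the same grasp; the last joint's range is limited). The gripper opens to 85 mm and grips with 20 to 120 N. Pads are 22 mm wide; open, the fingers measure 114 mm over their backs; the gripper's body (76 mm by 85 mm) begins 54 mm behind the grasp point. The pads swing forward as they close: fully open they stand 13 mm farther back than shut.
Start: joints at [-1.296, 0.353, 1.633, -0, 1.155, -0.002], TCP at [170.798, -601.213, 404.681] pointing down, gripper open.
Joint ranges: [-2.63, 2.63], [-0.92, 2.1], [0.06, 2.66], [-1.3, 4.44], [0, 2.69], [-3.02, 3.02]. Speed limits (rad/s): [2.22, 2.22, 2.79, 3.14, 3.14, 3.14].

INTERFACE

Orientations are given as [roll, pitch, yaw] about the fixed x, y, z axes, in that order (R = Rz(yaw) Ry(pitch) Rx(roll)).
In Python, from rig import r, grab_frame, spotter gives the robot as it stands.
- The arm moves only by the tool apply_moves, never from a script. Its argument "motion" is text: rows parted by semicolons, each of 5 numbers parted by spaces: the opening, from -1 (shut) to 1 (fully open), then the shift along the tool's x, y, z as a fraction of full scale, then the turn about the tool's z as a fraction of full scale. In form: hand x y z twist; .... A call has 1 to 20 rows; each row is the pose to reach, as a shift and turn from the pose commanded when the call began, along the tool's axes at that moment, turning the shorter way round; what a row does not reach only later rows make up. Full scale, the value 1, is 1 m for a shift and pi rad for a turn. A row lasts 1/12 s, in which the tool goes at most 41.7 mm and 7.16 degrees, less where a joint would pass 70% of its speed; a pose out of reach is approached as far as the arm can. A call with a number of a shift or a turn outside -1 to 1 is refused whole. A call with a gripper value outside its range is refused whole. The fingers move at their own pace and stop on an object; "squeeze" is the grip in N (left out, the last holds). Time passes only in rows, so rows that repeat a pose let the fingers close. It gives the time, the measured TCP pose, the force and the opening at its end, in the units of the state.
- r.sense(): the state, without advancing time (a new reading comes with each control period).
- grab_frame(name): name is "scene" or "top" or "wrist"; returns a dict with "img" (384x512x3 uint8, red, green, blue), "fx", "fy", "cx", "cy" (pixels), "R" (3x3) and "t" (3): a world point X has camera coordinates R X + t. Camera axes: x right, y down, z forward; pixel columns grow to the right and rows downward; lengths in mm; the calibration is good to about 2 mm. A picture is of the moment at which its call begins. There is no depth.
- r.sign_off(): hands the job in, once; it reports no verdict.
Trained networks look in the newest picture that a camera, given by its name, has taken for a name from the list of things; names that differ only in an ending like _2 or _b are one class to them, and where a whole thing is asked for, a point or a joint stands for the part that bears it (a point fixed in the world has none). Each returns a list of dicts, best first, with "conf" (0 to 1); they miss things now and then, are a little off and sometimes report something else, mostly with a low value. They report only what shows in the picture. A call takes as long as a camera call. They do not tell look-alikes from the thing itself.
- spotter.boxes_of(query, camera): "point" ([x, y, z] in mm, in world coordinates, good to about 4 mm: the middle of the surface that is visible of it).
- spotter.place_of(query, camera): "point" ([x, y, z] in mm, in world coordinates, good to about 4 mm: a listed point, or the origin of a listed thing).
The state is a dict: "clock": time; "qpos": joint angles; "qvel": joint speeds; "joint_efforts": joint torques, N m; "eef_pos": TCP position; "tcp_rot": TCP orientation; "contact_force": force on the tool from outside, world axes, zero at the start; "wrist_torque": the same for the moment, N m; "opening": opening from 0.0 (shut) to 1.0 (fully open).
Only numpy, scipy, OpenCV 4.12 (cv2) and the standard library are available. Lean on these libraries where they do the work, as an engineer would, in place of code of your own. Each camera call takes 0.05 s, during which the arm holds its last target.

TASK

The drilled steel cleat has been laid on the tacking jig a little out of place, so it rides tilted up on the two locating pins hidden under it. Nudge it sideways with the fingertips, never picking it up, until both of its holes drop over the two pins and it lies fully home, flat on the jig; leave the bolt, the grinder, the hammer and the ring where they are.

Things in the scene. Friction and masses are not known exactly. Their poses are not given: they have to be found in the camera images.
- jig: Fixed tacking jig, bolted down: grey base plate 300 mm (its x) by 280 mm (its y) by 12 mm thick; origin at the centre of its underside, on the bench; x points away from the robot (turned up to 23 degrees), z up. Its two pins stand at x = -20 mm, y = +50 and -50 mm. Four hold-down bolt heads, 25 mm wide and 10 mm high, sit near its corners (x = +-132, y = +-122 mm).
- clamp (a point): Foot of the jig's toggle clamp, swung open and not needed, on the jig's upper face at x = 128 mm, y = 0 of the jig; from this point it takes up 24 mm to the near side, 24 mm to left and right, 107 mm upward, and its red handle reaches 120 mm to the far side
- pin_left (a point): Foot of the jig's left pin (y = +50 mm of the jig): on its axis, at the level of the jig's upper face; axes as the jig's. The steel pin stands 10 mm above that face: 17 mm in diameter for the first 4 mm, then a tapered nose that narrows to 8 mm at the top
- pin_right (a point): Foot of the jig's right pin (y = -50 mm of the jig), likewise
- cleat: Loose bright steel plate, 110 mm (its x) by 160 mm (its y) by 6 mm, about 0.8 kg; origin at the centre of its underside. It starts 16 to 27 mm short of its place (toward the robot), up to 18 mm to either side, turned up to 8 degrees: its underside on the noses of both pins, its near long edge on the jig, tilted about 6 degrees. Home, its axes are parallel to the jig's.
- hole_left (a point): Centre of the cleat's left hole, at its underside: a through hole 20 mm in diameter at x = +15 mm, y = +50 mm of the cleat (40 mm from its far long edge, 70 mm from its near one); belongs over pin_left, and drops over it by the plate's weight when it comes there; axes as the cleat's
- hole_right (a point): Centre of the cleat's right hole (x = +15 mm, y = -50 mm of the cleat), likewise; belongs over pin_right
- bolt_mid (a point): Bystander: hexagon bolt standing head down on the jig, 28 mm across, 62 mm tall; this point is half-way up
- grinder_mid (a point): Bystander: angle grinder lying on the bench left of the jig, about 350 mm long, 80 mm high; this point is in the middle of its motor body
- hammer: Bystander: hammer lying on the bench right of the jig, roughly along the jig's x, its head away from the robot, 260 mm long and 26 mm high; origin on the bench under it
- ring: Bystander: dark steel ring lying on the bench in front of the jig, 52 mm across, 10 mm high; origin at the centre of its underside
There are look-alikes about, which are no part of the job. What is meant by the cleat is not brown, and is the larger of those in its own colour.

How it is judged (in metres and radians):
At the end, for the whole second after the job is handed in: Both holes of the cleat are over their pins (centres within 3 mm), its underside lies on the jig (within 2 mm at each hole, tilt under 0.03 rad), and it is at rest (horizontal distance between hole_left and pin_left below 0.003 m and horizontal distance between hole_right and pin_right below 0.003 m and z of hole_left in the frame of pin_left below 0.002 m and z of hole_right in the frame of pin_right below 0.002 m and angle between cleat's own z axis and vertical below 0.03 rad and linear speed of cleat below 0.01 m/s); the robot touches nothing.
It fails at once if the cleat is lifted or carried: its middle more than 20 mm above the jig's upper face, or it is tipped up beyond 0.3 rad (z of cleat in the frame of pin_left above 0.02 m or angle between cleat's own z axis and vertical above 0.3 rad).
It fails at once if the bolt, grinder, hammer or ring is moved more than 20 mm (distance of any of bolt_mid, grinder_mid, hammer, ring from where it was at the start of the episode above 0.02 m).
It also fails if it takes over 58 s, if anything falls off the work surface, if the arm or the gripper's body presses on something with over 40 N, if the wrist force passes 120 N, or if a joint passes its speed limit or range.

## Working session

There is one attempt and no reset: what is moved stays moved. The work goes in short steps, Python scripts to look and compute and a tool call to move; the robot and the scene stay as the last step left them, time stands still between calls to the robot, and variables do not carry over. Pictures are saved under pics/ and viewed, and the job is handed in when it is done.

Besides the shell and the picture viewer there is one more tool, called as name(argument=value, ...), one argument or row to a line, values as JSON. apply_moves: Moves the arm, as the interface text tells. Its arguments: {"type":"object","properties":{"motion":{"type":"string"},"squeeze":{"type":"number"}},"required":["motion"]}

```bash
mkdir -p pics; ls; python3 - <<'E'
from rig import r, grab_frame, spotter
import cv2
s=r.sense();print(s['clock'],s['eef_pos'],s['tcp_rot'],s['contact_force'])
for n in ['top','scene']:
    f=grab_frame(n);cv2.imwrite(f'pics/{n}0.png',f['img'][:,:,::-1])
    print(n,f['fx'],f['cx'],f['cy'],f['R'],f['t'])
    for q in ['jig','pin_left','pin_right','cleat','hole_left','hole_right','bolt_mid','clamp','ring','hammer','grinder_mid']:
        print(q,[(round(d['conf'],2),[round(float(v)) for v in d['point']]) for d in spotter.place_of(q,n)][:3])
print(r.sense()['clock'])
E
```

```text
pics
0.0 [ 170.72305836 -600.97234623  403.93162746] [-3.14016928e+00  2.66470426e-06  2.76752908e-01] [-0.20062181 -0.37825659 -0.06624566]
top 459.16788370630024 261.0614982262081 188.9152178530501 [[-0.02383754 -0.99954444  0.01851155]
 [-0.99555039  0.02204557 -0.0916156 ]
 [ 0.09116576 -0.02061307 -0.99562237]] [  77.21157183  532.47335475 1026.888411  ]
jig [(0.67, [610, -117, 2]), (0.45, [591, -360, 0])]
pin_left [(0.95, [602, -64, 12]), (0.41, [614, -114, -1])]
pin_right [(0.91, [584, -157, 14])]
cleat [(0.84, [556, -107, 19]), (0.8, [386, 196, 6]), (0.67, [345, -162, -1])]
hole_left [(0.87, [318, -191, 4]), (0.85, [338, 168, 6]), (0.65, [590, -65, 19])]
hole_right [(0.95, [438, 191, 5]), (0.88, [555, -157, 24])]
bolt_mid [(0.66, [722, -49, 40])]
clamp [(0.62, [743, -137, 11])]
ring [(0.71, [407, -23, 2]), (0.23, [723, -47, 42])]
hammer [(0.81, [595, -358, 3])]
grinder_mid [(0.74, [711, 173, 42])]
scene 364.45197434948204 255.4160806802481 184.6023605057272 [[-0.16901279  0.9855611  -0.01019762]
 [ 0.74114125  0.1202634  -0.66048948]
 [-0.64972634 -0.11918905 -0.75076604]] [  14.74348794 -365.62040054 1248.99625267]
jig [(0.73, [612, -115, 0])]
pin_left [(0.84, [602, -61, 16]), (0.46, [612, -120, -2])]
pin_right [(0.92, [584, -162, 8])]
cleat [(0.91, [558, -108, 22]), (0.67, [382, 199, 6]), (0.64, [342, -165, 5])]
hole_left [(0.91, [313, -189, 8]), (0.86, [343, 169, 8]), (0.82, [590, -65, 18])]
hole_right [(0.98, [441, 194, 6]), (0.91, [374, -155, 4]), (0.57, [558, -161, 23])]
bolt_mid [(0.72, [719, -42, 44])]
clamp [(0.75, [741, -136, 14]), (0.35, [602, -64, 18])]
ring [(0.57, [404, -21, -3])]
hammer [(0.72, [591, -359, -1]), (0.21, [405, -23, -1])]
grinder_mid [(0.79, [714, 171, 38])]
1.2
```

View pics/top0.png

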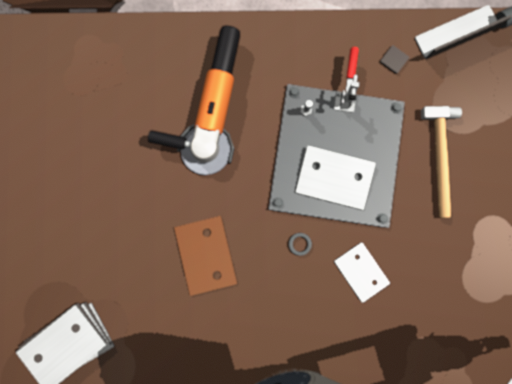

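View pics/scene0.png

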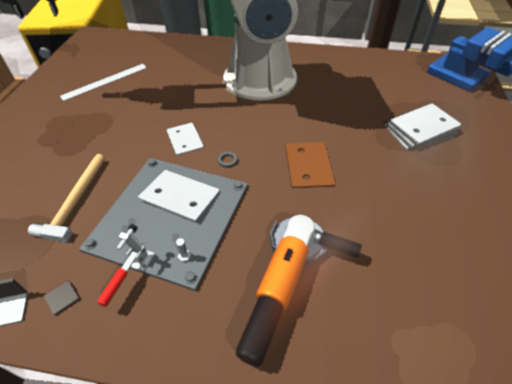

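The top view shows the white cleat on the jig at about (336,178), its holes at (316,165) and (358,176), the bolt at (308,106) and the ring at (299,244). I'll refine the positions from pixels.

```bash
cat > h.py <<'E'
from rig import r, grab_frame, spotter
import cv2, numpy as np
def unproj(f,uv,z):
    R=np.array(f['R']);t=np.array(f['t']);c=-R.T@t
    d=R.T@np.array([(uv[0]-f['cx'])/f['fx'],(uv[1]-f['cy'])/f['fy'],1.])
    return c+d*(z-c[2])/d[2]
def proj(f,X):
    p=np.array(f['R'])@np.array(X,float)+np.array(f['t']);return [f['fx']*p[0]/p[2]+f['cx'],f['fy']*p[1]/p[2]+f['cy']]
def rect(mask,a0=800):
    cs,_=cv2.findContours(mask,cv2.RETR_EXTERNAL,cv2.CHAIN_APPROX_NONE)
    return sorted(cs,key=cv2.contourArea)[::-1]
E
python3 - <<'E'
from h import *
f=grab_frame('top');im=f['img'];cv2.imwrite('pics/crop.png',cv2.resize(im[70:240,255:425],None,fx=4,fy=4,interpolation=cv2.INTER_CUBIC)[:600,:,::-1])
hsv=cv2.cvtColor(im,cv2.COLOR_RGB2HSV)
up=3
g=cv2.resize(cv2.cvtColor(im,cv2.COLOR_RGB2GRAY),None,fx=up,fy=up,interpolation=cv2.INTER_CUBIC)
m=(g>150).astype(np.uint8)
for c in rect(m)[:6]:
    x=cv2.minAreaRect(c); ctr=(np.array(x[0])+.5)/up-.5
    print(cv2.contourArea(c)/up**2,ctr,np.array(x[1])/up,x[2])
    if 260<ctr[0]<410 and 120<ctr[1]<230 and cv2.contourArea(c)/up**2>1000:
        b=(cv2.boxPoints(x)+.5)/up-.5;print(b); print([unproj(f,p,22).round(1) for p in b])
        mm=np.zeros_like(m);cv2.drawContours(mm,[c],-1,1,-1)
        hol=rect(mm&(1-m))
        for hc in hol[:3]:
            M=cv2.moments(hc);
            if M['m00']>0:
                p=(np.array([M['m10'],M['m01']])/M['m00']+.5)/up-.5;print('hole',M['m00']/9,p,unproj(f,p,25).round(1))
# jig: saturation low grey
s=hsv[:,:,1];print(hsv[130,340],hsv[200,280],hsv[230,340])
E
```

```text
7469.611111111111 [348.22566732 157.86154175] [ 97.07785034 125.77121989] 7.125016689300537
[[292.26157  214.24103 ]
 [307.86157   89.44104 ]
 [404.1898   101.482056]
 [388.58975  226.28204 ]]
[array([474.6,  -4.9,  22. ]), array([765.8, -50.3,  22. ]), array([ 732.8, -275.8,   22. ]), array([ 442. , -224.6,   22. ])]
hole 38.333333333333336 [316.00966184 165.33446055] [585.7 -62.8  25. ]
hole 37.05555555555556 [373.56638347 178.32200566] [ 552.7 -194.4   25. ]
hole 34.5 [358.23671498 176.12578279] [ 558.6 -159.2   25. ]
5073.833333333333 [314.66666667  26.33333333] [ 53.33333333 393.33333333] 90.0
3857.222222222222 [ 61.03965251 349.08487956] [54.24393209 77.3519694 ] 52.4314079284668
1840.0 [213.01236979 114.63277181] [26.57553864 89.72564697] 16.476882934570312
1747.9444444444443 [361.93363444 271.99273682] [51.34279887 35.024882  ] 55.61965560913086
1354.7777777777778 [492.66666667 239.33333333] [46.         37.33333333] 90.0
[ 75   3 148] [ 70   6 125] [ 11 112 125]
```

```bash
python3 - <<'E'
from h import *
print(r.sense()['clock'])
E
```

```text
1.25
```

View pics/crop.png

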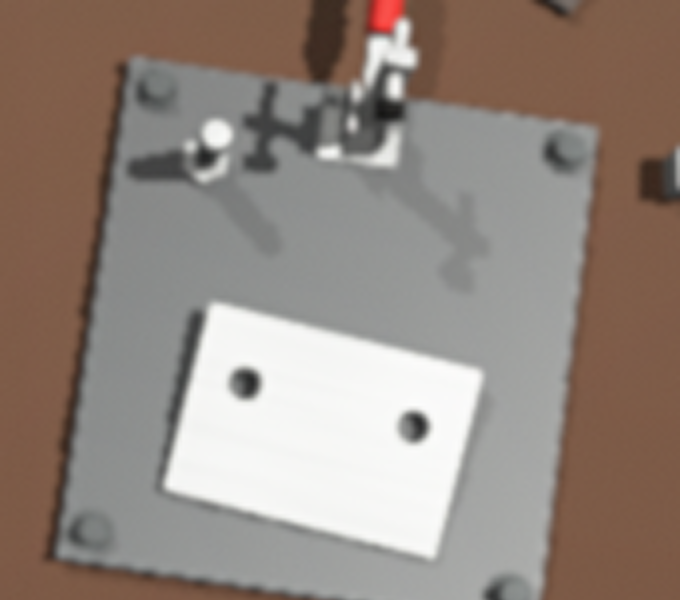

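The crop shows the cleat turned clockwise relative to the jig. Both holes are clear, and the jig and cleat outlines can be separated.

```bash
cat >> h.py <<'E'
from scipy.optimize import least_squares
def pose_fit(f,cnt,w,h,z,x0,zf=None):
    # fit rectangle (x,y,yaw) w(x) by h(y) so contour points lie on its outline; robust
    P=np.array([unproj(f,p,z)[:2] for p in cnt])
    def res(q):
        c,s=np.cos(q[2]),np.sin(q[2]); L=(P-q[:2])@np.array([[c,-s],[s,c]])
        d=np.abs(L)-np.array([w/2,h/2])
        return np.where((d>0).all(1),np.hypot(d[:,0],d[:,1]),d.max(1))
    o=least_squares(res,x0,loss='soft_l1',f_scale=1.0,x_scale=[10,10,.1]);return o.x,np.median(np.abs(res(o.x)))
def measure(f,cz=22,hz=25,lo=180):
    im=f['img'];up=3
    big=cv2.resize(im,None,fx=up,fy=up,interpolation=cv2.INTER_CUBIC)
    hsv=cv2.cvtColor(big,cv2.COLOR_RGB2HSV)
    px=lambda c:(c.reshape(-1,2)+.5)/up-.5
    out={}
    def near(c,uv): return cv2.pointPolygonTest(c,(float(uv[0]*up),float(uv[1]*up)),False)>=0
    jm=((hsv[:,:,1]<55)).astype(np.uint8)
    jc=[c for c in rect(jm)[:8] if near(c,proj(f,[612,-116,12]))]
    if jc: out['jig']=pose_fit(f,px(jc[0]),300,280,12,[612,-116,-.17])
    g=cv2.cvtColor(big,cv2.COLOR_RGB2GRAY)
    wm=((g>lo)&(hsv[:,:,1]<40)).astype(np.uint8)
    cc=[c for c in rect(wm)[:12] if near(c,proj(f,[560,-110,22]))]
    if cc:
        out['cleat']=pose_fit(f,px(cc[0]),110,160,cz,[560,-110,-.25])
        mm=np.zeros_like(wm);cv2.drawContours(mm,[cc[0]],-1,1,-1)
        for k,hc in enumerate(rect(mm&(1-wm))[:2]):
            if cv2.contourArea(hc)>100:
                M=cv2.moments(hc);p=px(np.array([M['m10'],M['m01']])/M['m00']);out['h%d'%k]=unproj(f,p[0],hz)
    if 'jig' in out:
        (x,y,a),_=out['jig'];R=np.array([[np.cos(a),-np.sin(a)],[np.sin(a),np.cos(a)]])
        for n,v in [('pL',50),('pR',-50)]: out[n]=np.array([x,y])+R@[-20,v]
        out['home']=np.array([x,y])+R@[-35,0]
        for k in ('h0','h1'):
            if k in out: out[k+'j']=R.T@(out[k][:2]-[x,y])
        if 'cleat' in out: out['cleat_j']=np.r_[R.T@(out['cleat'][0][:2]-[x,y]),out['cleat'][0][2]-a]
    return out
def show(o):
    for k,v in o.items(): print(k, np.round(v[0],3) if isinstance(v,tuple) else np.round(v,3), round(v[1],2) if isinstance(v,tuple) else '')
E
python3 - <<'E'
from h import *
for n in ['top','scene']:
    print(n);show(measure(grab_frame(n)))
E
```

```text
top
jig [ 6.12009e+02 -1.14917e+02 -1.72000e-01] 1.3
cleat [ 5.58283e+02 -1.07305e+02 -2.81000e-01] 1.58
h0 [585.633 -62.545  25.   ] 
h1 [ 558.488 -158.845   25.   ] 
pL [600.844 -62.235] 
pR [ 583.762 -160.766] 
home [ 577.523 -108.938] 
h0j [-34.935  47.096] 
h1j [-45.23  -52.425] 
cleat_j [-54.236  -1.678  -0.109] 
scene
jig [ 6.15875e+02 -1.14619e+02 -1.73000e-01] 1.59
cleat [ 5.56942e+02 -1.08373e+02 -3.07000e-01] 1.66
h0 [586.372 -63.583  25.   ] 
h1 [ 560.159 -159.514   25.   ] 
pL [604.777 -61.923] 
pR [ 587.57  -160.432] 
home [ 581.397 -108.596] 
h0j [-37.845  45.198] 
h1j [-47.16  -53.812] 
cleat_j [-59.129  -3.988  -0.134]
```

apply_moves(
  motion="1 0.422 -0.412 0.14 0.143;1 0.422 -0.412 0.14 0.143;1 0.422 -0.412 0.14 0.143;1 0.422 -0.412 0.14 0.143;1 0.422 -0.412 0.14 0.143;1 0.422 -0.412 0.14 0.143;1 0.422 -0.412 0.14 0.143;1 0.422 -0.412 0.14 0.143;1 0.422 -0.412 0.14 0.143;1 0.422 -0.412 0.14 0.143;1 0.422 -0.412 0.14 0.143;1 0.422 -0.412 0.14 0.143;1 0.422 -0.412 0.14 0.143;1 0.422 -0.412 0.14 0.143;1 0.422 -0.412 0.14 0.143;1 0.422 -0.412 0.14 0.143;1 0.422 -0.412 0.14 0.143;1 0.422 -0.412 0.14 0.143;1 0.422 -0.412 0.14 0.143;1 0.422 -0.412 0.14 0.143",
)

```text
clock: 3.02
eef_pos: [463.8, -90.5, 265.0]
tcp_rot: [3.141, -0.0, -0.174]
contact_force: [1.4, 0.2, 0.2]
opening: 1.002
```

```bash
python3 - <<'E'
from h import *
s=r.sense();print(s['clock'],s['eef_pos'],s['tcp_rot'],s['contact_force'],s['qpos'],s['opening'])
for n in ['wrist','top']:
    f=grab_frame(n);cv2.imwrite(f'pics/{n}1.png',f['img'][:,:,::-1])
    show(measure(f))
E
```

```text
3.0167 [463.79207224 -90.49407535 264.99675537] [ 3.14149270e+00 -3.98534188e-04 -1.74000869e-01] [1.44550383 0.20899463 0.18587126] [-1.95838399e-01  3.15032709e-01  2.07078676e+00 -1.33072786e-04
  7.55372568e-01  1.54905568e+00] 1.0018433796086654
cleat [ 5.58566e+02 -1.06497e+02 -2.78000e-01] 1.72
h0 [587.494 -62.546  25.   ] 
h1 [ 560.244 -158.731   25.   ] 
jig [ 427.855 -194.437    0.445] 92.75
cleat [ 428.512 -186.244   -1.527] 55.68
h0 [585.577 -62.568  25.   ] 
h1 [ 557.951 -159.331   25.   ] 
pL [ 388.262 -157.934] 
pR [ 431.351 -248.175] 
home [ 396.271 -209.518] 
h0j [199.15   51.037] 
h1j [132.526 -24.379] 
cleat_j [ 4.124  7.11  -1.972]
```

View pics/wrist1.png

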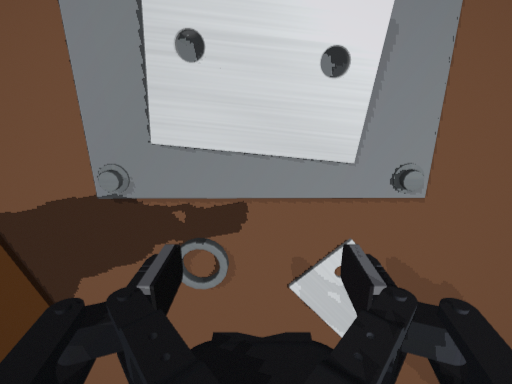

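View pics/top1.png

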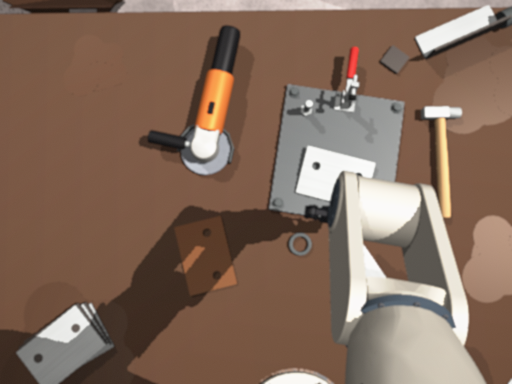

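The wrist view looks straight along the jig. Its near corners are at (98,198) and (426,198), the bolt heads at (109,180) and (413,180), and the holes at (190,45) and (336,61).

```bash
python3 - <<'E'
from h import *
f=grab_frame('wrist')
im=f['img'];g=cv2.cvtColor(im,cv2.COLOR_RGB2GRAY)
a=unproj(f,(97.5,198.5),12);b=unproj(f,(426,198.5),12)
print(a,b,np.linalg.norm(a-b))
c=unproj(f,(109,181),22);d=unproj(f,(413,181),22);print(c,d,np.linalg.norm(c-d))
for p,q,v in [(a,b,-150),(c,d,-132)]:
    dy=(p-q)[:2]/np.linalg.norm((p-q)[:2]);dx=np.array([dy[1],-dy[0]])
    m=(p+q)[:2]/2;o=m-dx*v
    print('jig',o,np.arctan2(dx[1],dx[0]))
    for h in [(587.5,-62.5),(560.2,-158.7)]: print((h-o)@dx,(h-o)@dy)
    s=r.sense();print('tool',(s['eef_pos'][:2]-o)@dx,(s['eef_pos'][:2]-o)@dy)
for uv in [(150,144),(355,163)]: print('cleat corner',unproj(f,uv,18))
E
```

```text
[490.25027033  46.65356319  12.        ] [ 441.82950807 -228.25929947   12.        ] 279.144500710028
[505.08412399  25.59245536  22.        ] [ 463.15539642 -212.37439268   22.        ] 241.6324460039635
jig [ 613.76599269 -116.82206007] -0.17434314701125653
-35.29059240485158 48.94244241382184
-45.48976815065352 -50.53472488655038
tool -152.1519536964693 0.1460743837143525
jig [ 614.11730176 -116.29597224] -0.17440556845425326
-35.54833885306478 48.36117230829019
-45.74130507067242 -51.11663144554579
tool -152.4066539773076 -0.4424902815489548
cleat corner [527.33640523 -13.538104    18.        ]
cleat corner [ 484.65708273 -169.23878332   18.        ]
```

apply_moves(
  motion="1 0 0 0.03 0;1 0 0 0.06 0;1 0 0 0.08 0;1 0 0 0.085 0;1 0 0 0.088 0;1 0 0 0.09 0;1 0 0 0.09 0;1 0 0 0.09 0",
)

```text
clock: 3.83
eef_pos: [464.7, -89.7, 175.7]
tcp_rot: [3.142, -0.002, -0.173]
contact_force: [1.0, 1.1, 0.2]
opening: 0.997
```

```bash
python3 - <<'E'
from h import *
s=r.sense();print(s['clock'],s['eef_pos'],s['contact_force'])
f=grab_frame('wrist');cv2.imwrite(f'pics/wrist2.png',f['img'][:,:,::-1])
f=grab_frame('scene');cv2.imwrite(f'pics/scene2.png',cv2.resize(f['img'][130:300,70:270],None,fx=3,fy=3,interpolation=cv2.INTER_CUBIC)[:,:,::-1])
E
```

```text
3.8333 [464.66046744 -89.73209985 175.67388674] [0.96369222 1.06915113 0.20018053]
```

View pics/wrist2.png

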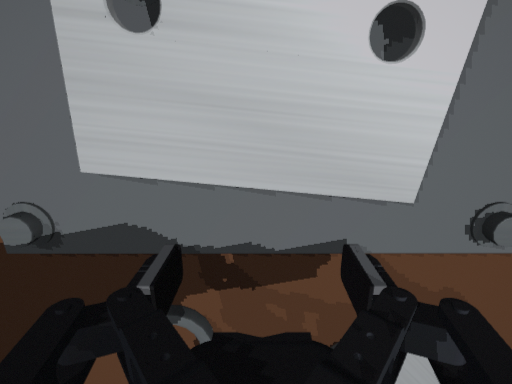

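View pics/scene2.png

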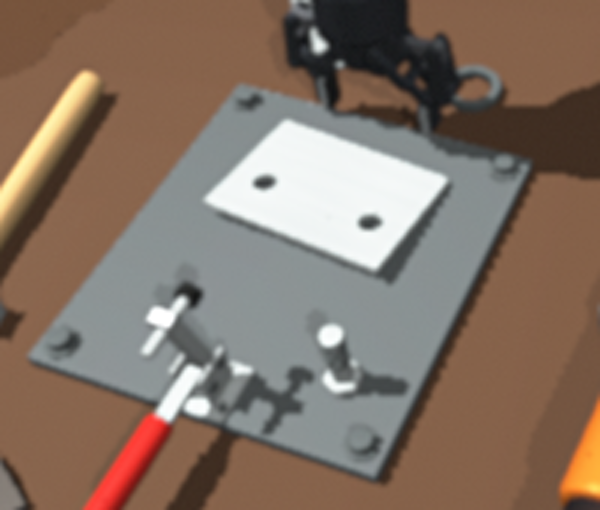

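The fingertips hang just behind the jig's near edge, low, with no contact. Now pushing forward slowly.

apply_moves(
  motion="1 0.008 0 0.001 0;1 0.014 0 0.001 0;1 0.018 0 0.001 0;1 0.02 0 0.001 0;1 0.022 0 0.001 0;1 0.024 0 0.001 0;1 0.026 0 0.001 0;1 0.028 0 0.001 0;1 0.03 0 0.001 0;1 0.03 0 0.001 0",
)

```text
clock: 4.77
eef_pos: [493.2, -94.8, 173.4]
tcp_rot: [3.142, 0.002, -0.173]
contact_force: [-3.4, -1.5, 0.6]
opening: 1.003
```

```bash
python3 - <<'E'
from h import *
s=r.sense();print(s['clock'],s['eef_pos'],s['contact_force'])
f=grab_frame('wrist');cv2.imwrite(f'pics/wrist3.png',f['img'][:,:,::-1])
E
```

```text
4.7667 [493.21241348 -94.75399146 173.43003576] [-3.39737796 -1.47159954  0.6260182 ]
```

View pics/wrist3.png

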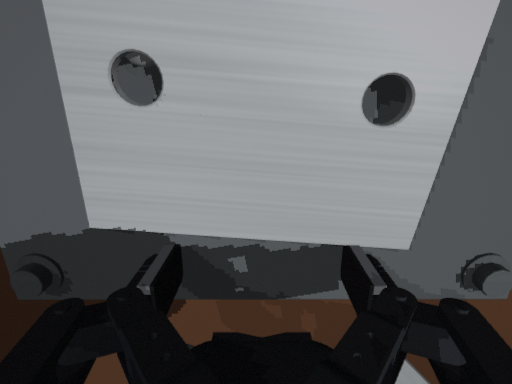

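The right finger has met the cleat's near edge at about (345,245). The edge slope is down to 3.7° from 5.3°. I'll continue in small steps.

apply_moves(
  motion="1 0.002 0 -0.0003 0;1 0.004 0 -0.0003 0;1 0.006 0 -0.0003 0;1 0.008 0 -0.0003 0;1 0.009 0 -0.0003 0;1 0.009 0 -0.0003 0",
)

```text
clock: 5.32
eef_pos: [503.1, -96.3, 174.0]
tcp_rot: [-3.142, -0.001, -0.172]
contact_force: [-0.8, 0.0, -1.0]
opening: 1.003
```

```bash
python3 - <<'E'
from h import *
s=r.sense();print(s['clock'],s['eef_pos'],s['contact_force'])
f=grab_frame('wrist');cv2.imwrite(f'pics/wrist4.png',f['img'][:,:,::-1])
E
```

```text
5.3167 [503.08685169 -96.29800225 174.03903003] [-0.80781861  0.04277941 -0.98981661]
```

View pics/wrist4.png

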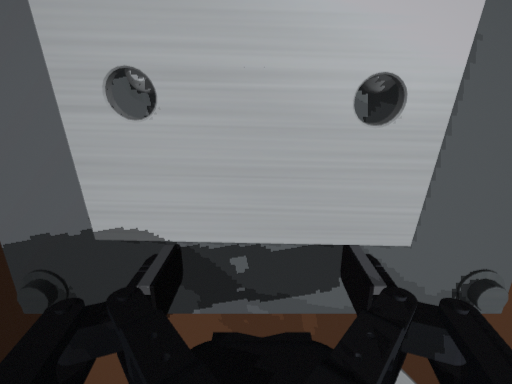

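The edge is nearly parallel now, from (95,240) to (410,247). The pin noses show inside the holes, left at (137,80) and right at (380,80), so about 7 mm is left and the lateral offset is about 1 mm.

apply_moves(
  motion="1 0.002 0 0 0;1 0.003 0 0 0;1 0.004 0 0 0;1 0.005 0 0 0;1 0.006 0 0 0;1 0.006 0 0 0",
)

```text
clock: 5.87
eef_pos: [508.5, -97.3, 174.0]
tcp_rot: [-3.142, 0.0, -0.172]
contact_force: [-3.7, 0.0, 0.3]
opening: 0.998
```

```bash
python3 - <<'E'
from h import *
s=r.sense();print(s['clock'],s['eef_pos'],s['contact_force'])
f=grab_frame('wrist');cv2.imwrite(f'pics/wrist5.png',f['img'][:,:,::-1])
E
```

```text
5.8667 [508.52019347 -97.27511785 173.97093009] [-3.71072802  0.01179515  0.32930656]
```

View pics/wrist5.png

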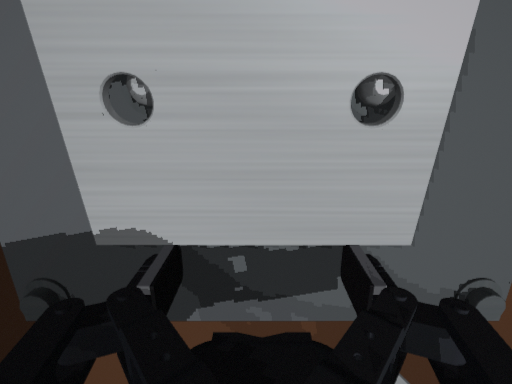

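The edge is now parallel. The pins sit a little ahead of the hole centres, and the cleat is about 2.5 mm too far left, which is within the tapers' capture.

apply_moves(
  motion="1 0.001 0 0 0;1 0.002 0 0 0;1 0.003 0 0 0;1 0.004 0 0 0;1 0.004 0 0 0",
)

```text
clock: 6.33
eef_pos: [513.1, -98.1, 174.2]
tcp_rot: [-3.142, -0.001, -0.172]
contact_force: [0.4, 0.3, 0.2]
opening: 1.002
```

```bash
python3 - <<'E'
from h import *
s=r.sense();print(s['clock'],s['eef_pos'],s['contact_force'])
f=grab_frame('wrist');cv2.imwrite(f'pics/wrist6.png',f['img'][:,:,::-1])
E
```

```text
6.3333 [513.10489056 -98.05862204 174.1907155 ] [0.36998787 0.32078287 0.22544304]
```

View pics/wrist6.png

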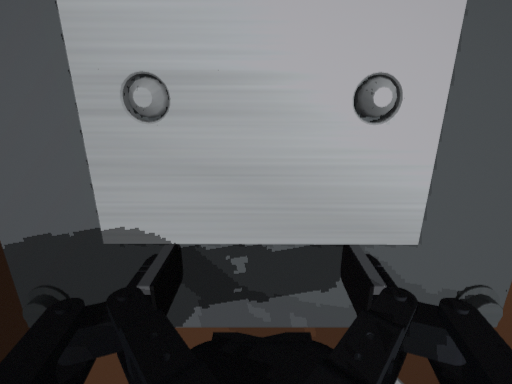

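The left hole (146,97) looks dropped and centred on its pin. The right hole (378,98) is still larger in the image, so it's perched, with its pin at (383,96). I'll push on 1–2 mm gently.

apply_moves(
  motion="1 0.0005 0 0 0;1 0.001 0 0 0;1 0.0015 0 0 0;1 0.002 0 0 0;1 0.002 0 0 0",
)

```text
clock: 6.8
eef_pos: [513.9, -98.2, 173.8]
tcp_rot: [-3.142, 0.002, -0.173]
contact_force: [-4.0, 0.1, 2.4]
opening: 0.999
```

```bash
python3 - <<'E'
from h import *
s=r.sense();print(s['clock'],s['eef_pos'],s['contact_force'])
f=grab_frame('wrist');cv2.imwrite(f'pics/wrist7.png',f['img'][:,:,::-1])
f=grab_frame('scene');cv2.imwrite(f'pics/scene7.png',cv2.resize(f['img'][130:300,70:270],None,fx=3,fy=3,interpolation=cv2.INTER_CUBIC)[:,:,::-1])
E
```

```text
6.8 [513.8794613  -98.23936527 173.84849994] [-4.03157149  0.07911871  2.44370181]
```

View pics/wrist7.png

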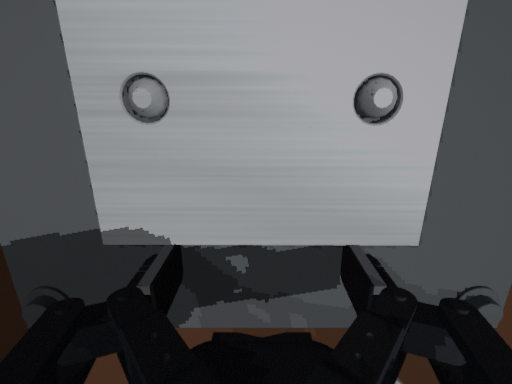

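View pics/scene7.png

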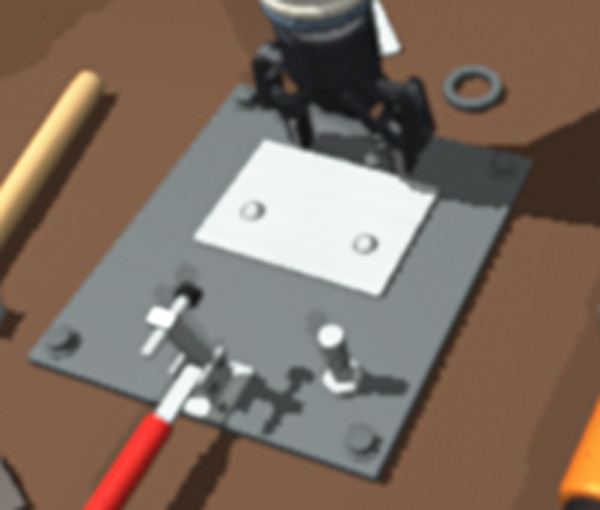

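Both pin tops now show in the holes in the scene view. I'll back off and check the seating numerically.

apply_moves(
  motion="1 -0.01 0 0 0;1 -0.025 0 0 0;1 -0.04 0 0 0;1 -0.04 0 -0.04 0;1 -0.04 0 -0.08 0;1 -0.04 0 -0.09 0;1 -0.04 0 -0.09 0",
)

```text
clock: 7.48
eef_pos: [476.3, -91.7, 267.2]
tcp_rot: [3.141, -0.008, -0.172]
contact_force: [0.0, 0.0, -0.9]
opening: 0.998
```

```bash
python3 - <<'E'
from h import *
s=r.sense();print(s['clock'],s['eef_pos'],s['contact_force'])
f=grab_frame('wrist');cv2.imwrite(f'pics/wrist8.png',f['img'][:,:,::-1])
cv2.imwrite('pics/wrist8c.png',cv2.resize(f['img'][0:210,70:450],None,fx=2,fy=2,interpolation=cv2.INTER_CUBIC)[:,:,::-1])
show(measure(f,18,18))
# expected pixels at home from jig pose refit by near corners
E
```

```text
7.4833 [476.27083894 -91.71652902 267.17205572] [ 0.00444665  0.01668241 -0.94111137]
jig [ 6.14738e+02 -1.15870e+02 -1.73000e-01] 1.02
cleat [ 5.69143e+02 -1.07501e+02 -1.74000e-01] 1.12
h0 [602.672 -62.908  18.   ] 
h1 [ 585.131 -160.916   18.   ] 
pL [603.624 -63.178] 
pR [ 586.447 -161.691] 
home [ 580.258 -109.858] 
h0j [-20.985  50.102] 
h1j [-21.429 -49.462] 
cleat_j [-4.6355e+01  4.1200e-01 -2.0000e-03]
```

View pics/wrist8c.png

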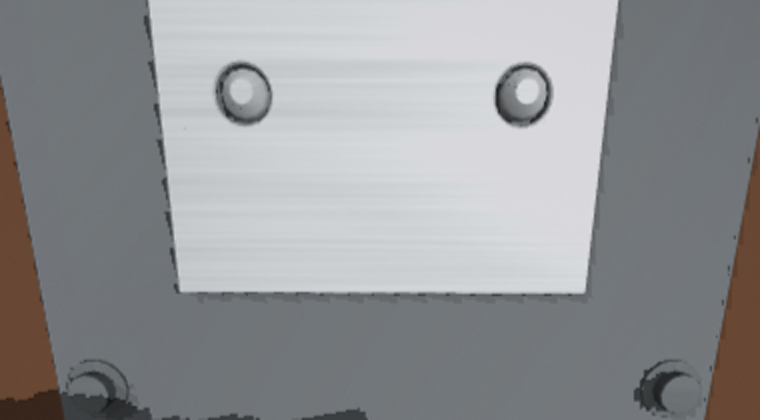

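The pin noses look symmetric in both holes, and the fitted holes are within about 1.4 mm of the pins with no relative yaw. Next I'll clear the arm and check level and seating from the top and scene cameras.

apply_moves(
  motion="1 0 0.04 -0.04 0;1 0 0.08 -0.08 0;1 0 0.12 -0.1 0;1 0 0.16 -0.1 0;1 0 0.2 -0.1 0;1 0 0.24 -0.1 0;1 0 0.28 -0.1 0;1 0 0.32 -0.1 0;1 0 0.36 -0.1 0;1 0 0.36 -0.1 0;1 0 0.36 -0.1 0",
)

```text
clock: 8.45
eef_pos: [412.1, -449.5, 362.0]
tcp_rot: [3.141, 0.001, -0.176]
contact_force: [0.9, 0.9, -0.3]
opening: 0.999
```

```bash
python3 - <<'E'
from h import *
s=r.sense();print(s['clock'],s['eef_pos'],s['contact_force'])
for n in ['top','scene']:
    f=grab_frame(n);o=measure(f,18,18);show(o)
    im=f['img']
    y,x=(90,260) if n=='top' else (130,70)
    cv2.imwrite(f'pics/{n}9.png',cv2.resize(im[y:y+150,x:x+190],None,fx=4,fy=4,interpolation=cv2.INTER_CUBIC)[:,:,::-1])
    for q in ['hole_left','hole_right','pin_left','pin_right','cleat','bolt_mid','ring','hammer','grinder_mid']:
        print(q,[(round(d['conf'],2),[round(float(v)) for v in d['point']]) for d in spotter.place_of(q,n)][:3])
E
```

```text
8.45 [ 412.12275152 -449.50752623  361.96241713] [ 0.91624541  0.90547066 -0.34727374]
jig [ 6.12029e+02 -1.14917e+02 -1.72000e-01] 1.3
cleat [ 5.77602e+02 -1.09805e+02 -1.76000e-01] 1.5
h0 [598.879 -58.475  18.   ] 
h1 [ 581.151 -157.278   18.   ] 
pL [600.858 -62.237] 
pR [ 583.787 -160.769] 
home [ 577.543 -108.942] 
h0j [-22.592  53.368] 
h1j [-23.194 -47.01 ] 
cleat_j [-3.4794e+01 -8.4000e-01 -5.0000e-03] 
hole_left [(0.96, [602, -71, 14]), (0.74, [337, 167, 5]), (0.72, [322, -192, 6])]
hole_right [(0.87, [372, -153, 8]), (0.55, [439, 192, 8])]
pin_left [(0.89, [607, -64, 12])]
pin_right []
cleat [(0.92, [344, -165, 3]), (0.59, [575, -107, 11])]
bolt_mid [(0.67, [592, -361, 0]), (0.55, [724, -44, 42])]
ring [(0.65, [411, -19, 3])]
hammer [(0.59, [594, -358, 2])]
grinder_mid [(0.96, [711, 174, 41])]
jig [ 6.15805e+02 -1.14582e+02 -1.73000e-01] 1.65
cleat [ 5.78405e+02 -1.10008e+02 -1.76000e-01] 1.26
pL [604.732 -61.881] 
pR [ 587.478 -160.382] 
home [ 581.33  -108.543] 
cleat_j [-3.7628e+01 -1.9470e+00 -3.0000e-03] 
hole_left [(0.77, [316, -193, 5]), (0.73, [342, 170, 8]), (0.71, [606, -66, 12])]
hole_right [(0.97, [374, -156, 3]), (0.91, [440, 191, 6]), (0.56, [583, -160, 17])]
pin_left []
pin_right [(0.58, [585, -162, 8])]
cleat [(0.97, [383, 198, 7]), (0.84, [340, -163, 8]), (0.63, [576, -110, 13])]
bolt_mid []
ring [(0.44, [406, -25, -2]), (0.22, [718, -42, 47])]
hammer [(0.8, [591, -361, -4]), (0.49, [713, 176, 42])]
grinder_mid []
```

View pics/top9.png

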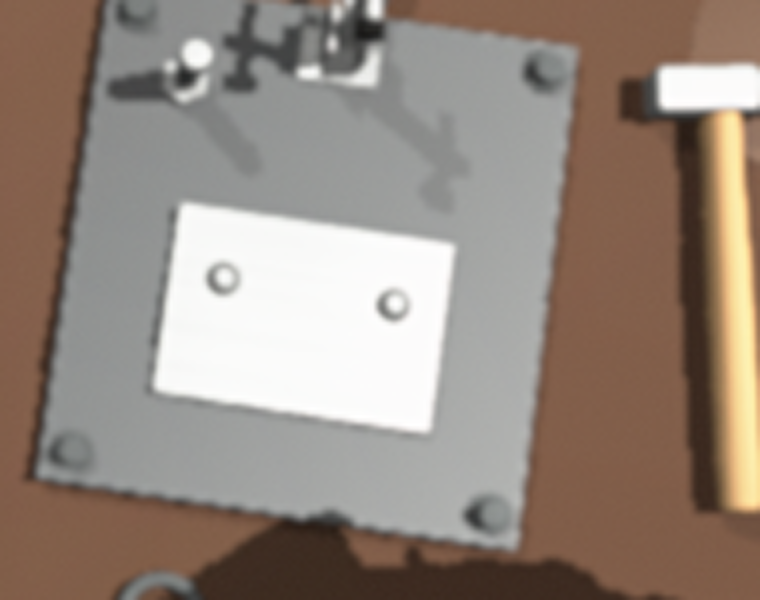

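View pics/scene9.png

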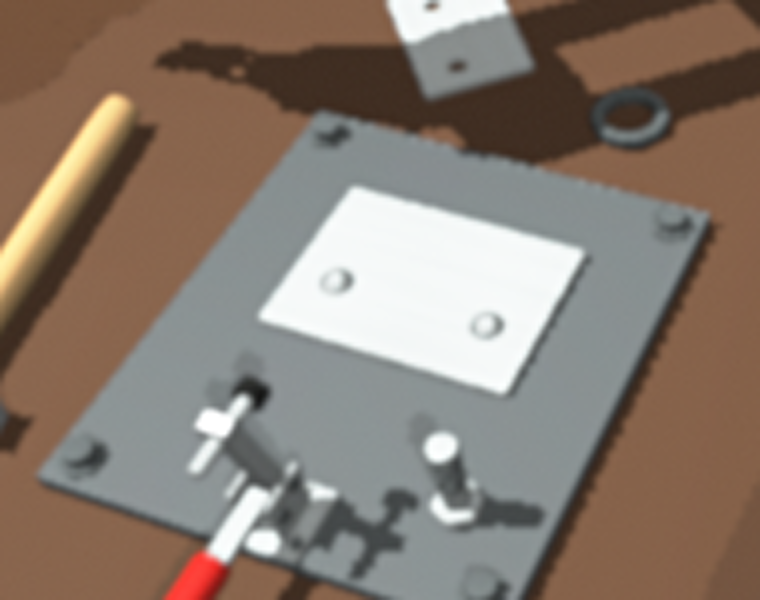

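In the top view the pin caps at (224,278) and (393,303) are inside both holes, and the cleat fits within about 1 mm and 0.005 rad of home. The right side looked slightly higher earlier, so I want a closer wrist look from above before handing in.

```bash
python3 - <<'E'
from h import *
f=grab_frame('wrist');R=np.array(f['R']);t=np.array(f['t']);c=-R.T@t
s=r.sense();print(s['eef_pos'],c,R[2],f['fx'])
# camera offset in tool frame
a=s['tcp_rot'][2];d=c-s['eef_pos'];print(d[0]*np.cos(a)+d[1]*np.sin(a), d[0]*np.sin(a)-d[1]*np.cos(a),-d[2])
# closeup compare from wrist7/8
for n in ['wrist7','wrist8']:
    g=cv2.imread(f'pics/{n}.png');ys=[(130,90),(370,90)] 
E
python3 - <<'E'
import cv2,numpy as np
g=cv2.imread('pics/wrist7.png')
a=cv2.resize(g[60:135,105:185],None,fx=4.5,fy=4.5,interpolation=cv2.INTER_CUBIC);b=cv2.resize(g[60:135,340:420],None,fx=4.5,fy=4.5,interpolation=cv2.INTER_CUBIC)
cv2.imwrite('pics/holes7.png',np.hstack([a,b]))
E
```

```text
[ 413.15597821 -446.18206099  363.97214752] [ 492.00552356 -459.90062934  332.42577329] [-0.3055888   0.05438828 -0.95060896] 276.1658527136381
80.03404999555383 -0.027558964649987416 31.546374224242015
```

View pics/holes7.png

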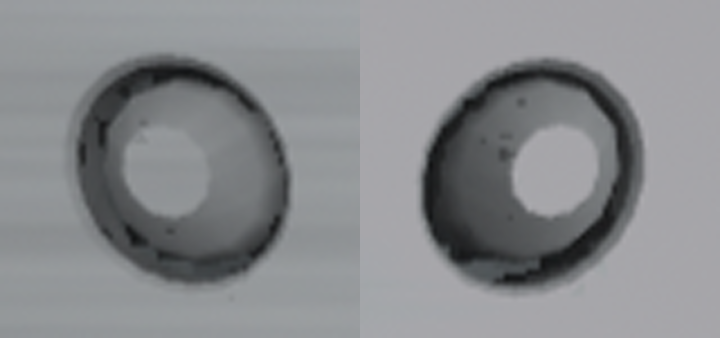

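The right hole's rim in wrist7 measures about 3% larger than the left while the pin caps are equal, so the right side may sit 3 mm high. I'll look from directly above.

apply_moves(
  motion="1 0.01 -0.04 0 0;1 0.02 -0.08 0 0;1 0.03 -0.12 0 0;1 0.045 -0.16 0 0;1 0.055 -0.2 0 0;1 0.066 -0.24 0 0;1 0.077 -0.28 0 0;1 0.088 -0.32 0 0;1 0.099 -0.36 0 0;1 0.099 -0.36 0.04 0;1 0.099 -0.36 0.08 0;1 0.099 -0.36 0.11 0;1 0.099 -0.36 0.13 0;1 0.099 -0.36 0.13 0;1 0.099 -0.36 0.13 0",
)

```text
clock: 10.75
eef_pos: [572.3, -108.4, 233.4]
tcp_rot: [-3.142, 0.002, -0.172]
contact_force: [0.8, -0.7, 0.8]
opening: 1.004
```

```bash
python3 - <<'E'
from h import *
s=r.sense();print(s['clock'],s['eef_pos'],s['tcp_rot'],s['contact_force'])
f=grab_frame('wrist');cv2.imwrite(f'pics/wrist10.png',f['img'][:,:,::-1])
R=np.array(f['R']);t=np.array(f['t']);print(-R.T@t,R)
E
```

```text
10.75 [ 572.30454831 -108.4046147   233.37070479] [-3.14155521e+00  2.21773122e-03 -1.72434278e-01] [ 0.75962827 -0.65784847  0.79240428]
[ 651.06517617 -122.13338512  201.65301085] [[-0.17227142 -0.98504903 -0.00098618]
 [-0.93577277  0.16334084  0.31248855]
 [-0.30765546  0.05475568 -0.94992101]]
```

View pics/wrist10.png

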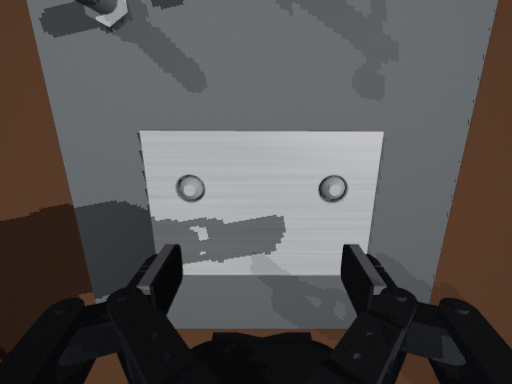

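From above, the cleat's corners are at about (140,131), (382,131), (370,276) and (155,276), with both pins in their holes. I'll fit its tilt subpixel.

```bash
cat > tilt.py <<'E'
from h import *
def edgeline(g,p,q,n=60,half=5):
    p=np.array(p,float);q=np.array(q,float);d=(q-p)/np.linalg.norm(q-p);nn=np.array([-d[1],d[0]])
    ts=np.linspace(.06,.94,n);off=np.arange(-half,half+.01,.25);pts=[]
    for t in ts:
        b=p+(q-p)*t;s=b+off[:,None]*nn
        v=cv2.remap(g,s[:,0].astype(np.float32)[None],s[:,1].astype(np.float32)[None],cv2.INTER_LINEAR)[0].astype(float)
        gr=np.abs(np.gradient(v));k=gr.argmax()
        if gr[k]>3: pts.append(b+off[k]*nn)
    pts=np.array(pts,np.float32)
    vx,vy,x,y=cv2.fitLine(pts,cv2.DIST_HUBER,0,.01,.01).ravel()
    return np.cross([x,y,1],[x+vx,y+vy,1]),len(pts)
def corners(g,C):
    L=[edgeline(g,C[i],C[(i+1)%4])[0] for i in range(4)]
    o=[]
    for i in range(4):
        h=np.cross(L[i-1],L[i]);o.append(h[:2]/h[2])
    return np.array(o)
E
python3 - <<'E'
from tilt import *
im=cv2.imread('pics/wrist10.png');g=cv2.GaussianBlur(cv2.cvtColor(im,cv2.COLOR_BGR2GRAY),(3,3),0)
f=grab_frame('wrist')
C=corners(g,[(140.5,131),(381.5,131),(370,276),(155,276)]);print(C.round(2))
K=np.array([[f['fx'],0,f['cx']],[0,f['fy'],f['cy']],[0,0,1.]])
R=np.array(f['R']);t=np.array(f['t'])
obj=np.array([[55,80,6],[55,-80,6],[-55,-80,6],[-55,80,6]],float)
ok,rv,tv=cv2.solvePnP(obj,C,K,None,flags=cv2.SOLVEPNP_ITERATIVE)
print('rms',np.abs(cv2.projectPoints(obj,rv,tv,K,None)[0][:,0]-C).max())
Rc=R.T@cv2.Rodrigues(rv)[0];p=R.T@(tv[:,0]-t);print('pos',p,'z axis',Rc[:,2],'yaw',np.arctan2(Rc[1,0],Rc[0,0]))
# z-axis in tool-yaw frame
a=-.173;print('roll-ish (about jig x)',Rc[:,2]@[-np.sin(a),np.cos(a),0],'pitch',Rc[:,2]@[np.cos(a),np.sin(a),0])
for n,h in [('L',[15,50,0]),('R',[15,-50,0])]: print(n,p+Rc@np.array(h,float))
for z in (18,22): print(z,[unproj(f,c,z)[:2].round(1) for c in C])
for z in (16,17,18,19,20):
  W=[unproj(f,c,z) for c in C];print(z,[round(np.linalg.norm(W[i]-W[(i+1)%4]),2) for i in range(4)])
E
```

```text
[[139.12 130.25]
 [383.59 130.25]
 [363.85 274.75]
 [157.81 274.75]]
rms 0.21095922018272972
pos [ 580.44970866 -109.61101805   12.95480313] z axis [ 0.00235765 -0.00442462  0.99998743] yaw -0.17511693297755251
roll-ish (about jig x) -0.00395273049766399 pitch 0.0030841062850677533
L [603.93192782 -62.98953581  13.10572446]
R [ 586.50853344 -161.4591738    12.71110706]
18 [array([648.4, -40. ]), array([ 620.7, -198.3]), array([ 511.8, -179. ]), array([539.4, -20.3])]
22 [array([648.5, -41.8]), array([ 621.4, -196.6]), array([ 514.8, -177.7]), array([541.9, -22.6])]
16 [np.float64(162.41), np.float64(111.83), np.float64(162.76), np.float64(111.92)]
17 [np.float64(161.55), np.float64(111.23), np.float64(161.89), np.float64(111.33)]
18 [np.float64(160.68), np.float64(110.64), np.float64(161.02), np.float64(110.73)]
19 [np.float64(159.81), np.float64(110.04), np.float64(160.15), np.float64(110.13)]
20 [np.float64(158.94), np.float64(109.44), np.float64(159.28), np.float64(109.53)]
```

The pose fit shows the cleat flat, with tilt about 0.005 rad, underside at 13 mm (nominal 12) and holes within 1 mm of the pins. I'll raise the arm clear and hand in.

apply_moves(
  motion="1 0 0 -0.03 0;1 0 0 -0.06 0;1 0 0 -0.09 0;1 0 0 -0.1 0;1 0 0 -0.1 0;1 0 0 -0.1 0;1 0 0 -0.1 0",
)

```text
clock: 11.43
eef_pos: [572.0, -108.4, 333.5]
tcp_rot: [-3.142, 0.001, -0.173]
contact_force: [-0.1, -0.4, -0.2]
opening: 1.002
```

```bash
python3 - <<'E'
from h import *
f=grab_frame('wrist');show(measure(f,18,18));s=r.sense();print(s['clock'],s['contact_force'])
print(r.sign_off())
E
```

```text
jig [ 4.83298e+02 -8.72880e+01 -2.23000e-01] 93.86
cleat [ 5.79453e+02 -1.09371e+02 -1.80000e-01] 0.82
h0 [603.008 -62.877  18.   ] 
h1 [ 585.469 -160.935   18.   ] 
pL [474.857 -34.102] 
pR [ 452.73  -131.623] 
home [449.165 -79.544] 
h0j [111.342  50.294] 
h1j [115.935 -49.214] 
cleat_j [ 9.8658e+01 -2.5900e-01  4.3000e-02] 
11.4833 [-0.7048539  -0.57541052 -0.57311595]
the job is handed in; nothing more can be done
None
```

The cleat is home on both pins by every usable final check, and I handed the job in at about 11.5 s; no verdict was reported. I pushed its near long edge with the two open fingertips, which squared it to the jig, until both holes dropped over the pins. Then I backed off and raised the arm clear.

**Last checks:**
- **Position:** a subpixel fit from the wrist camera puts both holes within about 1 mm of the pins.
- **Flatness:** the same fit gives a tilt of about 0.005 rad and the underside at about 13 mm, against a nominal 12 mm (roughly the calibration error).
- **Forces:** readings while pushing stayed around 5 N, and the last showed no contact.
- **Bystanders:** none showed more than a few millimetres of movement in a check after the pushing. The arm afterwards only passed above the jig.

**Checks that failed or disagreed:**
- **Right hole:** during the push its rim looked about 3% larger than the left, as if that side sat 3 mm high. The later fit from above did not support this.
- **Hole centres in the top view:** these came out 4 mm off to one side. The bright pin tops disturb that measurement, and the plate outline in the same picture agreed with home to within 1 mm.
- **Scene camera outline:** it put the cleat about 2–3 mm from home. That camera's jig fit was already about 4 mm off the top camera's before the push.
- **Last jig outline fit:** it failed because the view was partly hidden, so I ignored it.

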